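# Slide a bearing under the spring clip of a checking fixture

## Task

Press the long paddle of the spring clip down with one fingertip to raise its foot, and while holding it down push the large bearing along the channel with the other fingertip, under the foot and fully home against the end stop. Then let the paddle go so that the clip holds the bearing down on the fixture, and move clear. Do not lift or tip the bearing, and leave the other things where they are.

Things in the scene. Friction and masses are not known exactly. Their poses are not given: they have to be found in the camera images.
- fixture: Checking fixture, a grey base plate with bright metal channel walls, fixed to the worktop. Origin on the worktop below the centre of the bearing's home place; x along the channel to the end stop, y towards the paddle, z up. Base plate x -116 to 34, y -35 to 85 mm, its top 8 mm above the worktop. Hinge lugs at x -100 and 27, y 38 mm, top 26.5 mm above the worktop.
- seat (a point): Point on the plate (8 mm above the worktop) under the home bearing's centre; axes as the fixture. The channel along x is 51 mm wide, open at -x (walls from 88 mm before this point; 6 mm thick, 9 mm above the plate). A stop bar 10 mm above the plate closes its +x end, inner face 24 mm past this point.
- clip (a joint): Swing of the steel spring clip, rad: 0 shut and empty, 0.42 paddle fully down on its stop. A rocker on a hinge parallel to the channel (fixture y 38 mm, 20 mm above the worktop): pressing the paddle lifts the foot. Above 0.29 the bearing passes under the foot; resting on the bearing it reads about 0.27. Spring: 3 N at the paddle to start, 8 N fully down; shuts by itself when let go.
- paddle (a point): Middle of the top of the clip's flat paddle: 100 mm along the channel (fixture x -112 to -12 mm), 30 mm wide (y about 52 to 82 mm when down). Press it anywhere along its length; a fingertip can slide along it. Shut it slopes up outwards, middle 26 mm above the worktop; fully down it is level, 14 mm above the worktop (bearing's top: 22 mm).
- bearing: The large ball bearing, 48 mm across and 14 mm thick, about 0.11 kg, lying flat on the fixture's plate in the open end of the channel, 30 to 65 mm short of home. Origin at the centre of its underside, z up.
- small_bearing: Bystander: smaller ball bearing, 30 mm across, 10 mm thick, lying on the worktop behind the fixture's stop. Origin at the centre of its underside.
- feeler_gauge: Bystander: feeler gauge, 29 x 136 x 10 mm, long along its y, lying on the worktop on the paddle's side of the fixture. Origin at the centre of its underside.
- foot (a point): Middle of the underside of the clip's foot, a block that hangs over the channel at fixture x 8 to 20, y -5 to 5 mm. With the clip shut it is 5 mm above the plate and bars the bearing's way; fully raised, about 20 mm above the plate.

How it is judged:
On the way, in this order (a step that is already met when the one before it is completed fails the run):
1. The paddle is held down, so that the foot stands clear above, while the bearing is still short of the foot (value of joint clip above 0.29 rad and x of bearing in the frame of fixture below -0.013 m), for 0.1 s.
2. The bearing is pushed under the raised foot with the paddle still held down (value of joint clip above 0.275 rad and x of bearing in the frame of fixture above -0.006 m and z of bearing in the frame of fixture below 0.012 m), for 0.1 s.
At the end, for the whole second after the job is handed in: The large bearing lies flat on the plate within 4 mm of the end stop and 5 mm of the channel's middle, at rest, and the released clip rests on it (clip between 0.22 and 0.31 rad) (x of bearing in the frame of fixture between -0.004 and 0.003 m and y of bearing in the frame of fixture between -0.005 and 0.005 m and z of bearing in the frame of fixture below 0.011 m and angle between bearing's own z axis and vertical below 0.08 rad and value of joint clip between 0.22 and 0.31 rad and linear speed of bearing below 0.01 m/s); the robot touches nothing.
It fails at once if The large bearing is lifted more than 6 mm off the plate or tipped (z of bearing in the frame of fixture above 0.014 m or angle between bearing's own z axis and vertical above 0.3 rad).
It fails at once if A bystander is moved more than 15 mm (distance of any of small_bearing, feeler_gauge from where it was at the start of the episode above 0.015 m).
It also fails if it takes over 51 s, if anything falls off the work surface, if the arm or the gripper's body presses on something with over 40 N, if the wrist force passes 120 N, or if a joint passes its speed limit or range.

## Robot

A 6-joint arm with a two-finger parallel gripper is mounted at the origin on a cart in front of the work surface, level with it; the furniture and walls round the work are solid. World frame = base frame: x ahead of the robot, y to its left, z up, the work surface at z = 0. Lengths are in m, angles in rad, forces in N, time in s.
With the tool pointing down it reaches from about 0.325 to 0.925 m from the base axis. Payload 3.1 kg.
Tool frame: the origin (TCP) lies between the finger pads; the fingertips stand 22 mm ahead of it and the grasp point (between the pads) lies 3 mm ahead of it (finger_overhang is the distance from the TCP to the fingertips, in m); z points along the fingers, y is the line along which they close (so a half turn about z gives the same grasp; the last joint's range is limited). The gripper opens to 85 mm and grips with 20 to 120 N. Pads are 22 mm wide; open, the fingers measure 114 mm over their backs; the gripper's body (76 mm by 85 mm) begins 54 mm behind the grasp point. The pads swing forward as they close: fully open they stand 13 mm farther back than shut.
Start: joints at [-1.354, 0.217, 1.613, -0, 1.311, -0.112], TCP at [0.202, -0.592, 0.253] pointing down, gripper open.
Joint ranges: [-2.75, 2.75], [-0.78, 2.1], [0.31, 2.55], [-1.13, 4.27], [0.13, 2.63], [-2.58, 2.58]. Speed limits (rad/s): [2.79, 2.79, 3.14, 3.14, 3.14, 3.14].

## Interface

Orientations are given as a 3x3 rotation matrix whose columns are the frame's x, y, z axes.
In Python, from workcell import observe, read_camera, calibration, job_done, finger_overhang gives the robot as it stands. The module is installed in compiled form; this text tells all that it offers.
- The arm moves only by the shell command python3 -m pendant 'ROWS' [OPENING] [FORCE]. ROWS is a JSON object of lists of equal length, an entry for each row: "offset": the shift along the tool's x, y, z in mm, a list of three; "turn": the turn about the tool's z in degrees. In form: {"offset": [[tx, ty, tz], ...], "turn": [turn, ...]}. A call has 1 to 12 rows; each row is the pose to reach, as a shift and turn from the pose commanded when the call began, along the tool's axes at that moment; what a row does not reach only later rows make up. A row lasts 1/8 s, in which the tool goes at most 62.5 mm and 10.7 degrees, less where a joint would pass 70% of its speed; a pose out of reach is approached as far as the arm can. A call with a gripper value outside its range is refused whole. OPENING is the closure, from 0 (fully open) to 1 (shut), set as the call begins (- or left out, the last holds). The fingers move at their own pace and stop on an object; FORCE is the grip in N (left out, the last holds). Time passes only in rows, so rows that repeat a pose let the fingers close. It gives the time, the measured TCP pose, the force, the opening and the grip force at its end, in the units of the state.
- observe(): the state, without advancing time (a new reading comes with each control period).
- read_camera(name): name is "scene" or "top" or "wrist"; returns (picture, depth): 400x640x3 uint8, blue, green, red; 400x640 float32, m along the optical axis (not along the pixel's ray), 0 where there is no reading.
- calibration(name): a dict with "K" (3x3 intrinsics, pixels), "R" (3x3) and "t" (3): a world point X has camera coordinates R X + t; the wrist camera has in their place "T_tool_cam" (4x4, takes a point from camera to tool coordinates, whose origin is the TCP and whose axes are the flange's). Camera axes: x right, y down, z forward; pixel columns grow to the right and rows downward; lengths in m; the calibration is good to about 2 mm. A picture is of the moment at which its call begins: read the wrist's pose just before it. calibration takes no time and is no camera call.
- job_done(): hands the job in; it is judged then, once.
The state is a dict: "t": time; "joint_pos": joint angles; "joint_vel": joint speeds; "effort": joint torques, N m; "eef_pos": TCP position; "tcp_rot": TCP orientation; "wrist_force": force on the tool from outside, world axes, zero at the start; "torque": the same for the moment, N m; "gripper_width": opening from 0.0 (shut) to 1.0 (fully open); "finger_force": force on a finger pad.
Only numpy, scipy, OpenCV 4.12 (cv2) and the standard library are available. Lean on these libraries where they do the work, as an engineer would, in place of code of your own. Each camera call takes 0.05 s, during which the arm holds its last target. There are 200 camera calls.

## Working session

There is one attempt and no reset: what is moved stays moved. The work goes in short steps, Python scripts to look and compute and a shell command to move; the robot and the scene stay as the last step left them, time stands still between calls to the robot, and variables do not carry over. Pictures are saved under pics/ and viewed, at most 10 in all, crops included, and the job is handed in when it is done.

```bash
mkdir -p pics; python3 - <<'E'
from workcell import *
import cv2,numpy as np
for n in("scene","top"):
    p,d=read_camera(n);cv2.imwrite(f"pics/{n}0.png",p);np.save(f"pics/{n}0.npy",d)
    c=calibration(n);print(n,c["K"].tolist(),np.round(c["R"],3).tolist(),np.round(c["t"],3))
s=observe();print(s);print(finger_overhang, calibration("wrist"))
E
```

```text
scene [[382.05959190114277, 0.0, 319.56983518858124], [0.0, 382.05959190114277, 204.36224298587004], [0.0, 0.0, 1.0]] [[-0.863, -0.505, 0.009], [-0.233, 0.382, -0.894], [0.448, -0.774, -0.448]] [0.681 0.07  0.843]
top [[516.0317104158331, 0.0, 326.92157073680875], [0.0, 516.0317104158331, 200.46802342280245], [0.0, 0.0, 1.0]] [[-0.027, -1.0, -0.013], [-0.988, 0.028, -0.151], [0.151, 0.009, -0.988]] [0.381 0.599 0.815]
{'t': 0.1, 'joint_pos': array([-1.35421745e+00,  2.17712585e-01,  1.61480136e+00, -1.69007640e-05,
        1.31130298e+00, -1.12172106e-01]), 'joint_vel': array([-0.00123316, -0.00276268, -0.00413147, -0.00056749, -0.00011346,
       -0.00136564]), 'effort': array([-9.11084908e-05, -3.98074973e+01, -3.04969168e+01, -1.07770668e-04,
        4.23833073e-03,  7.74520032e-06]), 'eef_pos': array([ 0.20167004, -0.59083014,  0.25206333]), 'tcp_rot': array([[ 9.46444993e-01,  3.22864725e-01, -4.93925741e-04],
       [ 3.22865019e-01, -9.46442537e-01,  2.16879598e-03],
       [ 2.32755386e-04, -2.21211744e-03, -9.99997526e-01]]), 'wrist_force': array([ 0.06854468, -0.36896366, -0.15535209]), 'torque': array([-0.02628063,  0.02170599,  0.05199252]), 'finger_force': 0.0, 'gripper_width': 1.0051326568093655}
0.022 {'K': array([[277.59460081,   0.        , 320.42952679],
       [  0.        , 277.59460081, 196.55858508],
       [  0.        ,   0.        ,   1.        ]]), 'T_tool_cam': array([[-3.52828955e-04, -9.48694491e-01, -3.16193987e-01,
         8.08156579e-02],
       [ 9.99999911e-01, -2.61745260e-04, -3.30533285e-04,
        -4.55806304e-04],
       [ 2.30812829e-04, -3.16194076e-01,  9.48694499e-01,
        -1.20105896e-01],
       [ 0.00000000e+00,  0.00000000e+00,  0.00000000e+00,
         1.00000000e+00]])}
```

View pics/top0.png

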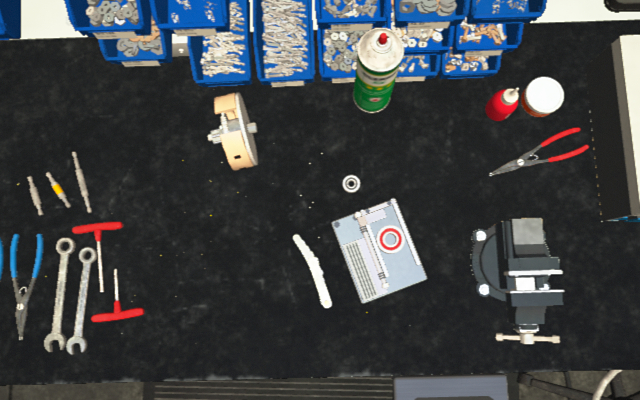

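View pics/scene0.png

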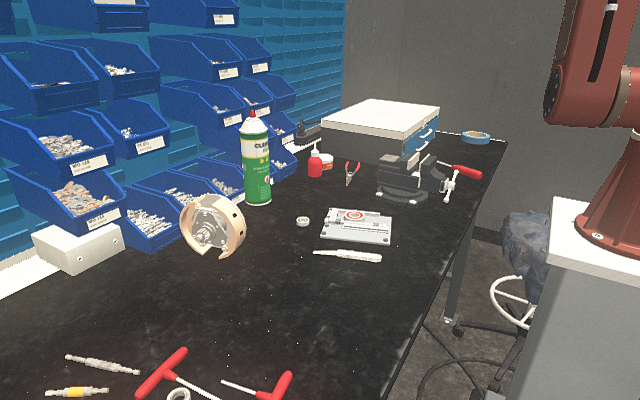

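The top view shows the fixture around (380,250), with the bearing (red ring) at (390,239), the small bearing at (351,184) and the feeler gauge at (312,270). The stop is at the upper end and the paddle is on the left.

```bash
cat > h.py <<'E'
from workcell import *
import cv2,numpy as np
def ray(n,uv,z,s=None):
    c=calibration(n);K=c["K"]
    r=np.linalg.inv(K)@np.array([uv[0],uv[1],1.])
    if n=="wrist":
        T=c["T_tool_cam"];R=s["tcp_rot"]@T[:3,:3];o=s["tcp_rot"]@T[:3,3]+s["eef_pos"]
    else: R=c["R"].T;o=-R@c["t"]
    d=R@r; return o+d*(z-o[2])/d[2]
E
python3 - <<'E'
from h import *
p=cv2.imread("pics/top0.png")
c=p[170:320,280:440];cv2.imwrite("pics/top_c.png",cv2.resize(c,None,fx=4.8,fy=4,interpolation=cv2.INTER_CUBIC)[:600] if 0 else cv2.resize(c,None,fx=4,fy=4,interpolation=cv2.INTER_CUBIC))
hsv=cv2.cvtColor(p,cv2.COLOR_BGR2HSV)
m=((hsv[...,1]>120)&((hsv[...,0]<10)|(hsv[...,0]>170))).astype(np.uint8);m[:200]=0;m[300:]=0;m[:,:340]=0;m[:,:360]=0;m[:,430:]=0
ys,xs=np.nonzero(m);u=((xs.min()+xs.max())/2,(ys.min()+ys.max())/2);print(u,len(xs));print("bearing",ray("top",u,.022))
for n,uv,z in(("plate-left-top",(333,222),.008),("plate-left-bot",(362,302),.008),("rt",(394,199),.008),("rb",(427,277),.008),("small",(351,184),.01),("g1",(296,236),.01),("g2",(326,306),.01)):print(n,np.round(ray("top",uv,z),4))
E
```

```text
(np.float64(390.0), np.float64(238.5)) 151
bearing [0.54493253 0.25892855 0.022     ]
plate-left-top [0.5774 0.3551 0.008 ]
plate-left-bot [0.4395 0.3097 0.008 ]
rt [0.6149 0.2473 0.008 ]
rb [0.4785 0.1973 0.008 ]
small [0.6433 0.3216 0.01  ]
g1 [0.5547 0.4198 0.01  ]
g2 [0.4345 0.371  0.01  ]
```

View pics/top_c.png

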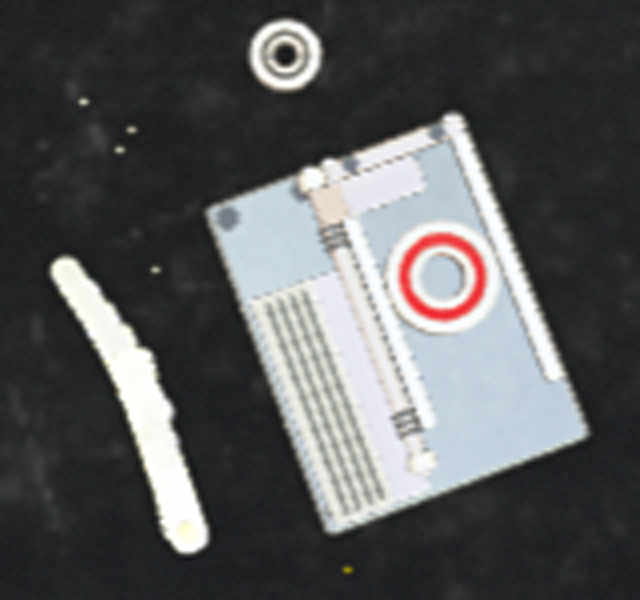

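The fixture yaw is about 19° and its origin is about (0.5745, 0.267). The tool x axis is already along the channel, so I can traverse straight across and take a close look.

```bash
python3 -m pendant '{"offset":[[36,-48,0],[72,-96,0],[108,-144,0],[144,-192,0],[180,-240,0],[216,-288,0],[252,-336,0],[288,-384,0],[324,-432,0],[360,-480,0],[396,-528,0],[432,-576,0]],"turn":[0,0,0,0,0,0,0,0,0,0,0,0]}' 0.38 40
python3 -m pendant '{"offset":[[36,-48,10],[72,-96,30],[113,-150,50],[113,-150,70],[113,-150,70],[113,-150,70]],"turn":[0,0,0,0,0,0]}'
python3 - <<'E'
from h import *
s=observe();p,d=read_camera("wrist");cv2.imwrite("pics/w1.png",p)
import pickle;pickle.dump((s,p,d),open("pics/w1.pkl","wb"))
print(s["eef_pos"],s["gripper_width"],s["wrist_force"])
E
```

```text
t: 1.6
eef_pos: [0.4247, 0.0952, 0.2532]
tcp_rot: [[0.946, 0.323, 0.0], [0.323, -0.946, -0.0], [0.0, 0.0, -1.0]]
wrist_force: [1.0, -0.5, 1.0]
gripper_width: 0.624
finger_force: 0.0
t: 2.35
eef_pos: [0.4831, 0.271, 0.1836]
tcp_rot: [[0.947, 0.322, -0.0], [0.322, -0.947, -0.0], [-0.0, 0.0, -1.0]]
wrist_force: [0.6, 0.7, 0.1]
gripper_width: 0.619
finger_force: 0.0
[0.48310687 0.27099187 0.18358018] 0.6192693854232851 [0.57982524 0.65687039 0.06029883]
```

View pics/w1.png

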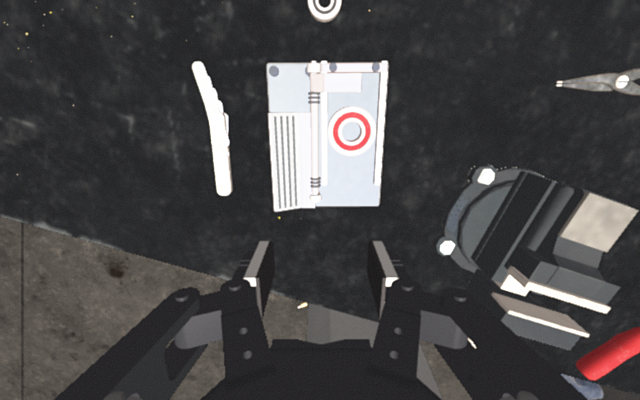

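The wrist view shows the fixture aligned with the tool: plate corners at (268,63), (388,61), (380,207) and (274,211), and the bearing at (352,131). The fingertips are at about (268,243) and (373,243).

```bash
python3 - <<'E'
from h import *
import pickle
s,p,d=pickle.load(open("pics/w1.pkl","rb"))
c=calibration("wrist");T=c["T_tool_cam"];K=c["K"]
W=lambda uv,z:ray("wrist",uv,z,s)
hsv=cv2.cvtColor(p,cv2.COLOR_BGR2HSV)
m=((hsv[...,1]>120)&((hsv[...,0]<10)|(hsv[...,0]>170)));m[200:]=0;m[:,:325]=0;m[:,380:]=0
ys,xs=np.nonzero(m);u=((xs.min()+xs.max())/2,(ys.min()+ys.max())/2)
b=W(u,.022)
C=[W(u_,.008) for u_ in((268,63),(388,63),(380,207))]
tr,br=C[1],C[2]
tool=lambda X:np.round(1000*(s["tcp_rot"].T@(X-s["eef_pos"])),1)
print("bearing tool",tool(b),u);print("corners tool",[tool(x) for x in C])
for uv in((316,70),(316,190),(385,70),(377,180)):print("wall/rod",uv,tool(W(uv,.017)))
for nm,uv in(("paddle L",(270,150)),("paddle R",(302,150)),("paddle bot",(290,209)),("paddle top",(290,114))):print(nm,tool(W(uv,.024)))
# finger geometry from depth
for v in(241,245,250,258,270):
  for x0,x1 in((235,285),(355,405)):
    q=[]
    for u in range(x0,x1,3):
      z=d[v,u]
      if 0<z<.2:
        X=T@np.r_[np.linalg.inv(K)@[u,v,1]*z,1];q.append((u,*np.round(X[:3]*1000).astype(int).tolist()))
    print(v,q)
E
```

```text
bearing tool [ 55.4  29.8 161.6] (np.float64(351.0), np.float64(131.0))
corners tool [array([118.5, -51.2, 175.5]), array([118.5,  64.9, 175.6]), array([-30.3,  67.2, 175.6])]
wall/rod (316, 70) [111.3  -4.7 166.5]
wall/rod (316, 190) [ -7.3  -5.3 166.6]
wall/rod (385, 70) [111.3  60.5 166.6]
wall/rod (377, 180) [  3.9  59.8 166.6]
paddle L [ 37.  -51.3 159.6]
paddle R [ 37.  -19.1 159.6]
paddle bot [-26.5 -33.4 159.6]
paddle top [ 71.7 -29.9 159.6]
241 [(262, 10, -32, 15), (265, 10, -31, 15), (268, 11, -29, 14), (271, 11, -27, 14)]
241 [(370, 10, 26, 15), (373, 10, 28, 15), (376, 10, 30, 16), (379, 10, 31, 15)]
245 [(259, 10, -33, 11), (262, 10, -31, 11), (265, 11, -30, 10), (268, 11, -28, 10), (271, 9, -27, 13)]
245 [(370, 9, 26, 13), (373, 11, 27, 10), (376, 10, 29, 10), (379, 11, 30, 10), (382, 11, 32, 10)]
250 [(250, 7, -38, 12), (253, 6, -37, 12), (256, 11, -33, 4), (259, 11, -32, 5), (262, 11, -30, 5), (265, 10, -29, 6), (268, 11, -27, 4), (271, 7, -27, 12)]
250 [(370, 7, 26, 12), (373, 10, 26, 5), (376, 11, 28, 5), (379, 11, 29, 5), (382, 10, 31, 6), (385, 10, 32, 5), (388, 6
[... 264 characters left out ...]
19), (370, 3, 26, 10), (373, 7, 26, 4), (376, 10, 26, -2), (379, 10, 28, -2), (382, 11, 29, -4), (385, 10, 31, -3), (388, 11, 32, -3), (391, 7, 35, 4), (394, 7, 37, 3), (397, 7, 38, 4)]
270 [(238, 6, -40, -6), (241, 6, -38, -7), (244, 7, -36, -8), (247, 11, -33, -13), (250, 10, -32, -12), (253, 10, -31, -13), (256, 11, -29, -13), (259, 11, -28, -13), (262, 10, -27, -12), (265, 5, -27, -5), (268, 1, -27, 2), (271, -3, -27, 8), (274, -9, -27, 16)]
270 [(367, -9, 26, 16), (370, -4, 26, 9), (373, 2, 26, 1), (376, 5, 26, -5), (379, 10, 26, -12), (382, 11, 27, -13), (385, 10, 28, -13), (388, 10, 30, -12), (391, 11, 31, -13), (394, 10, 32, -12), (397, 7, 36, -7), (400, 7, 37, -8), (403, 6, 39, -6)]
```

Pads are at y ±30, with the front face at x +11 and the tips at z≈16. In the tool frame the channel centre is y≈32, the bearing centre (55,30) and its rear edge x≈31. The layout works with no shift, so I'll descend.

```bash
python3 -m pendant '{"offset":[[0,1,40],[0,1,80],[0,1,115],[0,1,130],[0,1,130]],"turn":[0,0,0,0,0]}'
python3 -m pendant '{"offset":[[0,0,5],[0,0,10],[0,0,14],[0,0,16],[0,0,18],[0,0,18]],"turn":[0,0,0,0,0,0]}'
python3 -m pendant '{"offset":[[0,0,1],[0,0,2],[0,0,2]],"turn":[0,0,0]}'
python3 - <<'E'
from h import *
s=observe();p,d=read_camera("wrist");cv2.imwrite("pics/w2.png",p)
print(s["eef_pos"],s["gripper_width"],s["wrist_force"],s["torque"])
E
```

```text
t: 3.02
eef_pos: [0.4835, 0.27, 0.0534]
tcp_rot: [[0.947, 0.322, -0.001], [0.322, -0.947, -0.0], [-0.001, 0.0, -1.0]]
wrist_force: [0.1, -0.6, 0.2]
gripper_width: 0.623
finger_force: 0.0
t: 3.78
eef_pos: [0.4846, 0.2715, 0.0365]
tcp_rot: [[0.946, 0.323, 0.002], [0.323, -0.946, 0.002], [0.002, -0.001, -1.0]]
wrist_force: [-1.4, 0.0, 6.2]
gripper_width: 0.622
finger_force: 2.8
t: 4.15
eef_pos: [0.4847, 0.2715, 0.0347]
tcp_rot: [[0.946, 0.323, 0.002], [0.323, -0.946, 0.001], [0.002, -0.001, -1.0]]
wrist_force: [-1.1, 0.6, 5.9]
gripper_width: 0.619
finger_force: 3.4
[0.48466349 0.27145356 0.03470411] 0.6192121643852202 [-1.13107372  0.62934612  5.94028579] [ 0.24876098  0.24154121 -0.00214261]
```

View pics/w2.png

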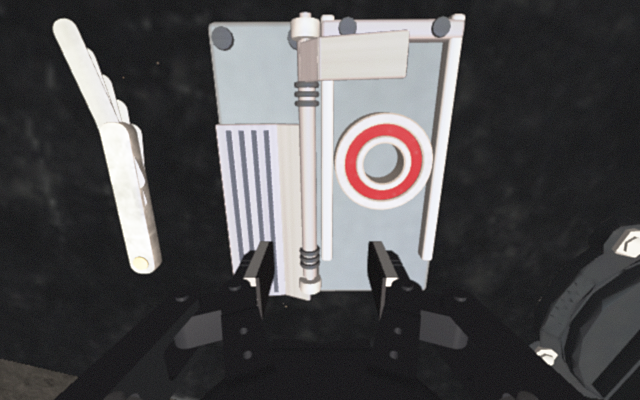

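The finger is on the paddle with about 6 N, and the foot is rising. I'll press on towards the stop.

```bash
python3 -m pendant '{"offset":[[0,0,1],[0,0,2],[0,0,3],[0,0,3]],"turn":[0,0,0,0]}'
python3 -m pendant '{"offset":[[0,0,1],[0,0,1],[0,0,1]],"turn":[0,0,0]}'
python3 -m pendant '{"offset":[[0,0,1],[0,0,1],[0,0,1]],"turn":[0,0,0]}'
```

```text
t: 4.7
eef_pos: [0.4848, 0.2712, 0.0322]
tcp_rot: [[0.946, 0.323, 0.002], [0.323, -0.946, 0.001], [0.002, -0.0, -1.0]]
wrist_force: [-1.7, -1.1, 8.1]
gripper_width: 0.617
finger_force: 4.8
t: 5.08
eef_pos: [0.4849, 0.2712, 0.032]
tcp_rot: [[0.946, 0.323, 0.002], [0.323, -0.946, 0.001], [0.002, -0.0, -1.0]]
wrist_force: [-2.6, -2.2, 13.8]
gripper_width: 0.617
finger_force: 7.2
t: 5.45
eef_pos: [0.4849, 0.2713, 0.0318]
tcp_rot: [[0.946, 0.324, 0.001], [0.324, -0.946, 0.001], [0.001, -0.0, -1.0]]
wrist_force: [-5.9, -2.7, 18.9]
gripper_width: 0.621
finger_force: 9.6
```

The paddle is on its stop (the force jumped). I'll back off about 1 mm and push the bearing slowly along the channel.

```bash
python3 -m pendant '{"offset":[[0,0,-1],[4,0,-1],[8,0,-1],[12,0,-1],[16,0,-1],[19,0,-1],[22,0,-1],[25,0,-1],[28,0,-1],[30,0,-1],[30,0,-1]],"turn":[0,0,0,0,0,0,0,0,0,0,0]}'
python3 - <<'E'
from h import *
s=observe();p,d=read_camera("wrist");cv2.imwrite("pics/w3.png",p)
hsv=cv2.cvtColor(p,cv2.COLOR_BGR2HSV)
m=((hsv[...,1]>120)&((hsv[...,0]<10)|(hsv[...,0]>170)));m[260:]=0;m[:,:330]=0;m[:,460:]=0
ys,xs=np.nonzero(m);u=((xs.min()+xs.max())/2,(ys.min()+ys.max())/2)
print(u,1000*s["tcp_rot"].T@(ray("wrist",u,.022,s)-s["eef_pos"]))
E
```

```text
t: 6.82
eef_pos: [0.5074, 0.2794, 0.0317]
tcp_rot: [[0.946, 0.325, -0.013], [0.325, -0.946, -0.004], [-0.013, -0.0, -1.0]]
wrist_force: [-15.9, -5.2, 27.3]
gripper_width: 0.619
finger_force: 13.9
(np.float64(383.0), np.float64(201.5)) [35.14357072 30.40077597  9.21119351]
```

View pics/w3.png

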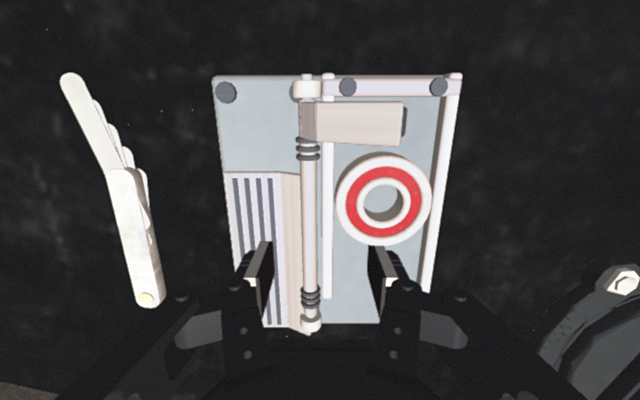

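The bearing is now touching the pusher (centre at tool x≈35) at roughly x −25. The friction load is high, so I'll ease the press by 2.5 mm and keep pushing.

```bash
python3 -m pendant '{"offset":[[0,0,-2],[2,0,-2.5],[4,0,-2.5],[7,0,-2.5],[10,0,-2.5],[12,0,-2.5],[12,0,-2.5]],"turn":[0,0,0,0,0,0,0]}'
python3 - <<'E'
from h import *
s=observe();p,d=read_camera("wrist");cv2.imwrite("pics/w4.png",p)
hsv=cv2.cvtColor(p,cv2.COLOR_BGR2HSV)
m=((hsv[...,1]>120)&((hsv[...,0]<10)|(hsv[...,0]>170)));m[260:]=0;m[:,:330]=0;m[:,460:]=0
ys,xs=np.nonzero(m);u=((xs.min()+xs.max())/2,(ys.min()+ys.max())/2)
print(u,1000*s["tcp_rot"].T@(ray("wrist",u,.022,s)-s["eef_pos"]))
E
```

```text
t: 7.75
eef_pos: [0.5206, 0.2835, 0.0323]
tcp_rot: [[0.946, 0.324, -0.007], [0.324, -0.946, -0.003], [-0.008, 0.0, -1.0]]
wrist_force: [-8.1, -2.2, 11.7]
gripper_width: 0.622
finger_force: 6.0
(np.float64(383.5), np.float64(201.5)) [34.85999488 30.8389389  10.00135173]
```

View pics/w4.png

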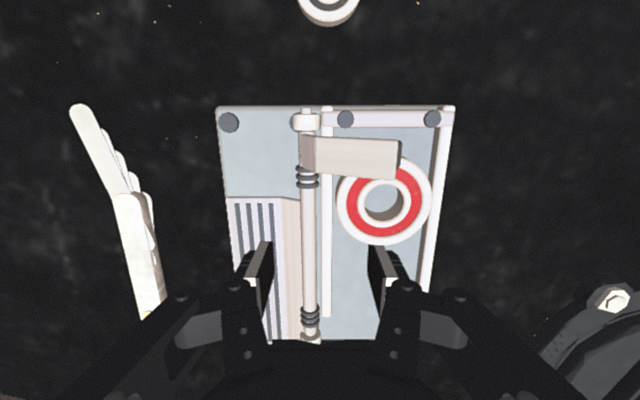

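The bearing's nose is under the raised foot at about x −10. I'll push the rest of the way to the stop.

```bash
python3 -m pendant '{"offset":[[2,0,0],[4,0,0],[6,0,0],[8,0,0],[9,0,0],[10,0,0],[10,0,0]],"turn":[0,0,0,0,0,0,0]}'
python3 -m pendant '{"offset":[[1,0,0],[2,0,0],[2,0,0]],"turn":[0,0,0]}'
python3 -m pendant '{"offset":[[1,0,0],[2,0,0],[2,0,0]],"turn":[0,0,0]}'
```

```text
t: 8.68
eef_pos: [0.5286, 0.2863, 0.0322]
tcp_rot: [[0.946, 0.324, -0.011], [0.324, -0.946, -0.004], [-0.012, 0.0, -1.0]]
wrist_force: [-10.9, -4.1, 14.6]
gripper_width: 0.62
finger_force: 7.6
t: 9.05
eef_pos: [0.5317, 0.2873, 0.0323]
tcp_rot: [[0.946, 0.324, -0.007], [0.324, -0.946, -0.003], [-0.008, 0.0, -1.0]]
wrist_force: [-6.9, -2.7, 11.6]
gripper_width: 0.625
finger_force: 5.8
t: 9.43
eef_pos: [0.5319, 0.2874, 0.0322]
tcp_rot: [[0.946, 0.324, -0.012], [0.324, -0.946, -0.005], [-0.013, 0.0, -1.0]]
wrist_force: [-11.6, -4.2, 14.6]
gripper_width: 0.619
finger_force: 8.1
```

```bash
python3 -m pendant '{"offset":[[1,0,0],[2,0,0],[2,0,0]],"turn":[0,0,0]}'
python3 -m pendant '{"offset":[[1,0,0],[2,0,0],[2,0,0]],"turn":[0,0,0]}'
python3 - <<'E'
from h import *
s=observe();p,d=read_camera("wrist");cv2.imwrite("pics/w5.png",p)
E
```

```text
t: 9.8
eef_pos: [0.5333, 0.288, 0.0322]
tcp_rot: [[0.946, 0.324, -0.013], [0.323, -0.946, -0.005], [-0.014, 0.0, -1.0]]
wrist_force: [-12.5, -5.0, 17.0]
gripper_width: 0.618
finger_force: 10.6
t: 10.18
eef_pos: [0.5334, 0.288, 0.0322]
tcp_rot: [[0.946, 0.324, -0.018], [0.323, -0.946, -0.006], [-0.019, 0.0, -1.0]]
wrist_force: [-17.0, -6.7, 22.3]
gripper_width: 0.616
finger_force: 12.8
```

View pics/w5.png

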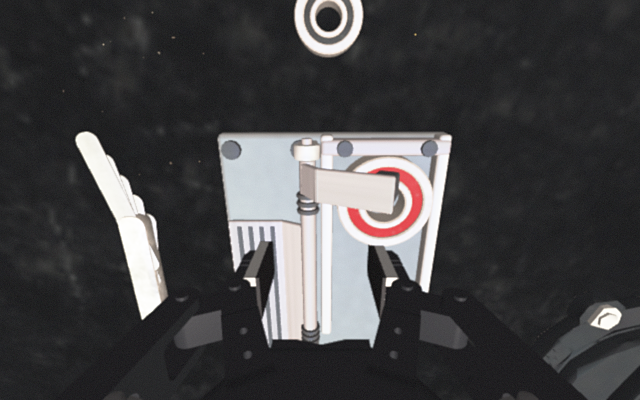

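The bearing appears to touch the stop bar (both at about row 156). I'll ease the press slightly and nudge once more to rule out stick-slip.

```bash
python3 -m pendant '{"offset":[[0,0,-1],[0,0,-2],[1,0,-2],[2,0,-2],[2,0,-2]],"turn":[0,0,0,0,0]}'
python3 -m pendant '{"offset":[[1,0,-0.5],[2,0,-0.5],[2,0,-0.5]],"turn":[0,0,0]}'
python3 - <<'E'
from h import *
s=observe();p,d=read_camera("wrist")
T=lambda u,z:1000*s["tcp_rot"].T@(ray("wrist",u,z,s)-s["eef_pos"])
g=p[:,405:425].mean(axis=(1,2));print(np.round(g[130:180]).astype(int))
hsv=cv2.cvtColor(p,cv2.COLOR_BGR2HSV)
m=((hsv[...,1]>120)&((hsv[...,0]<10)|(hsv[...,0]>170)));m[260:]=0;m[:,:330]=0;m[:,460:]=0
ys,xs=np.nonzero(m);print(xs.max(),ys.max(),T((xs.max(),ys.max()),.022))
print(T((385,155),.018),T((385,ys.max()),.022))
E
```

```text
t: 10.85
eef_pos: [0.5336, 0.2881, 0.0323]
tcp_rot: [[0.946, 0.323, -0.021], [0.323, -0.946, -0.007], [-0.022, 0.0, -1.0]]
wrist_force: [-17.1, -6.1, 15.3]
gripper_width: 0.62
finger_force: 12.1
t: 11.22
eef_pos: [0.5337, 0.2881, 0.0322]
tcp_rot: [[0.946, 0.323, -0.025], [0.323, -0.946, -0.009], [-0.027, 0.0, -1.0]]
wrist_force: [-19.1, -7.0, 17.8]
gripper_width: 0.62
finger_force: 13.4
[ 31  49  91 124 150 167 178 170 122 111 155 198 215 218 217 216 215 213
 211 211 214 215 215 216 218 214 189 196 199 195 197 203 210 217 222 225
 228 231 234 236 237 236 229 222 216 209 204 199 193 188]
421 236 [15.98967675 51.56234792  9.81952831]
[57.60133265 30.51054423 12.68936102] [15.99704978 32.92189655  9.81322442]
```

The horizontal force (about 19 N) now exceeds what paddle friction can explain and nothing moves, so the bearing is home against the stop. I'll back the pusher off along the channel first, then raise slowly to let the clip down.

```bash
python3 -m pendant '{"offset":[[-3,0,0],[-6,0,0],[-10,0,0],[-14,0,0],[-18,0,0],[-20,0,0],[-20,0,0]],"turn":[0,0,0,0,0,0,0]}'
python3 -m pendant '{"offset":[[0,0,-2],[0,0,-4],[0,0,-6],[0,0,-8],[0,0,-10],[0,0,-13],[0,0,-18],[0,0,-28],[0,0,-50],[0,0,-80],[0,0,-110],[0,0,-110]],"turn":[0,0,0,0,0,0,0,0,0,0,0,0]}'
python3 - <<'E'
from h import *
s=observe();p,d=read_camera("wrist");cv2.imwrite("pics/w6.png",p)
E
```

```text
t: 12.15
eef_pos: [0.5278, 0.2857, 0.0362]
tcp_rot: [[0.947, 0.323, 0.006], [0.323, -0.947, 0.002], [0.006, -0.0, -1.0]]
wrist_force: [3.2, -0.2, 5.6]
gripper_width: 0.622
finger_force: 2.9
t: 13.65
eef_pos: [0.5278, 0.2859, 0.1485]
tcp_rot: [[0.946, 0.323, 0.007], [0.323, -0.946, 0.003], [0.008, -0.0, -1.0]]
wrist_force: [0.2, 0.5, -1.0]
gripper_width: 0.622
finger_force: 0.0
```

View pics/w6.png

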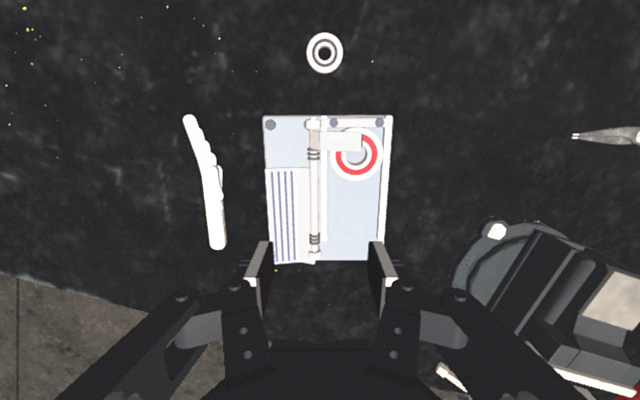

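The bearing sits at the stop under the foot, centred at about (356,154), and the bystanders are in place. One quick numeric check before handing in.

```bash
python3 - <<'E'
from h import *
s=observe();p=cv2.imread("pics/w6.png")
T=lambda u,z:np.round(1000*s["tcp_rot"].T@(ray("wrist",u,z,s)-s["eef_pos"]),1)
hsv=cv2.cvtColor(p,cv2.COLOR_BGR2HSV)
m=((hsv[...,1]>120)&((hsv[...,0]<10)|(hsv[...,0]>170)));m[200:]=0;m[:,:325]=0;m[:,390:]=0
ys,xs=np.nonzero(m)
e=cv2.minEnclosingCircle(np.c_[xs,ys].astype(np.float32));print(e,ys.min(),ys.max())
print("bearing",T(e[0],.022),"plate edges",T((300,116),.008),T((355,261.5),.008),"walls",T((388,150),.017))
E
```

```text
((355.7894592285156, 153.71929931640625), 20.703516006469727) 135 174
bearing [ 39.2  30.7 124.4] plate edges [ 70.7 -18.8 138.5] [-77.9  36.2 137.9] walls [ 41.7  60.1 129.4]
```

```bash
python3 -c "
from workcell import *
print(job_done())"
```

```text
the job is handed in; nothing more can be done
None
```

The bearing is home against the end stop (last wrist image puts it within about 2 mm), the released clip's foot rests over it, the bystanders look unmoved in that image, the arm is clear, and the job was handed in at about 14 s; no verdict was returned.

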